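# Screw down the loose wing nut of the slicing guide

### The job

One of the two wing nuts that clamp the metal stop of the slicing guide has worked loose and stands higher than the other. Screw it down, clockwise seen from above, until it is fully home and turns no further, by pushing its wings round with stroke after stroke of the fingertips: never pinch or grip it. Leave the tight nut and everything else as it is, and finish clear of everything.

Things in the scene. Friction and masses are not known exactly. Their poses are not given: they have to be found in the camera images.
- guide: Slicing guide fixed to the worktop: wooden board 140 (x) x 230 (y) mm, top 18 mm above the worktop, with an L-shaped aluminium stop on it. Origin: centre of the underside, on the worktop; x points away from the robot's side, y along the stop. Two upright studs (7 mm thick, tops at z = 70 mm) stand at x = +11, y = +50 and -50 mm, each with a wing nut; either may be the loose one.
- stop_wall (a point): The stop: its flat foot (guide x -30 to +45, y +-100 mm) has its top 24 mm above the worktop; its upright wall, 18 to 73 mm high, y +-100 mm, rises 34 mm behind the nut axes, so a finger can push only round the front of a nut and must then go back for the next stroke. This point: middle of the top of the wall's front face, guide x = +45, z = 73 mm; guide's axes.
- loose_nut (a joint): Turn of the loose nut; grows clockwise seen from above (screwing down). Starts at 0 to 1.6; 7.0 is fully home on its washer, a hard stop. The thread drops it 8 mm a turn, so it starts 6.8 to 8.9 mm higher than the tight one. Light drag of about 0.035 N m (2 N on an ear); it stays where it is left.
- loose_nut_mid (a point): The loose nut, plain steel: hub 14 mm wide, 9 high; two ears, upright 22 mm discs 8 mm thick, in one plane with the axis, centres 18 mm either side of it, 58 mm over the tips. Point: on the axis at the ears' mid height (ears reach 11 mm above and below it), 42.5 mm above the worktop when home. x axis along the ears, z up; turns with the nut.
- loose_nut_drive: The faces of the loose nut's two ears that are pushed to screw it down (of the ear at its +x the face looking to +y, of the ear at its -x the one looking to -y), and half of the hub. Same axes as the point; origin on the nut's axis at its underside.
- loose_nut_back: The other faces of the same two ears (the far half of their thickness), and half of the hub. Fingers pressing on these and on the drive faces at once are pinching the nut.
- tight_nut (a joint): Rotation of the other, tight nut, same shape; 7.0 is home, where it is and must stay. It turns stiffly (0.2 N m).
- tight_nut_mid (a point): Point on the tight nut's axis at the mid height of its ears, 42.5 mm above the worktop; x axis along its ears.
- spoon: Bystander: teaspoon (138 mm) lying on the front of the guide's board. Origin: centre of the underside.
- can: Bystander: drinks can, 53 x 134 mm, standing left of the guide. Origin: centre of the underside.
- lime: Bystander: lime, about 50 mm, lying left of the guide. Origin: centre of the underside.
- beaker: Bystander: white stoneware beaker, 67 x 96 mm, standing right of the guide. Origin: centre of the underside.
- spice: Bystander: spice jar, 46 x 106 mm, standing behind the guide. Origin: centre of the underside.
- honey: Bystander: glass jar with a black lid, 63 x 94 mm, standing behind and to the right of the guide. Origin: centre of the underside.

How it is judged:
By the outcome, as a careful person would: the job done as asked, in the order asked, and still so for the second after the job is handed in, with the robot touching nothing.
It also fails if it takes over 45 s, if anything falls off the work surface, if the arm or the gripper's body presses on something with over 40 N, if the wrist force passes 120 N, or if a joint passes its speed limit or range.

### The arm

A 6-joint arm with a two-finger parallel gripper is mounted at the origin on a cart in front of the work surface, level with it; the furniture and walls round the work are solid. World frame = base frame: x ahead of the robot, y to its left, z up, the work surface at z = 0. Lengths are in m, angles in rad, forces in N, time in s.
With the tool pointing down it reaches from about 0.425 to 0.95 m from the base axis. Payload 3.5 kg.
Tool frame: the origin (TCP) lies on the mounting face of the last link; the fingertips stand 173 mm ahead of it and the grasp point (between the pads) lies 155 mm ahead of it; z points along the fingers, y is the line along which they close (so a half turn about z gives the same grasp; the last joint's range is limited). The gripper opens to 85 mm and grips with 20 to 120 N. Pads are 22 mm wide; open, the fingers measure 114 mm over their backs; the gripper's body (76 mm by 85 mm) begins 54 mm behind the grasp point. The pads swing forward as they close: fully open they stand 13 mm farther back than shut.
Start: joints at [1.04, 0.286, 1.577, -0, 1.279, -0.15], TCP at [0.251, 0.627, 0.405] pointing down, gripper open.
Joint ranges: [-2.77, 2.77], [-0.9, 2.22], [0.21, 2.48], [-1.53, 4.67], [0.24, 2.81], [-2.84, 2.84]. Speed limits (rad/s): [2.79, 2.79, 3.14, 3.14, 3.14, 3.14].

### API

Orientations are given as [roll, pitch, yaw] about the fixed x, y, z axes, in that order (R = Rz(yaw) Ry(pitch) Rx(roll)).
In Python, from workcell import env gives the robot as it stands.
- The arm moves only by the shell command python3 -m crank 'ROWS' [FORCE]. ROWS is JSON, a list of rows, each an object with "travel": the shift along the world's x, y, z in units of 50 mm (1.0 is 50 mm), a list of three; "dr": the turn, a rotation vector about the world's x, y, z in units of 8 degrees (1.0 is 8 degrees), a list of three; "hand": the finger opening in mm, from 0 to 85.4. In form: [{"travel": [x, y, z], "dr": [wx, wy, wz], "hand": hand}, ...]. A call has 1 to 8 rows; each row shifts and turns the commanded pose from where the row before left it; what a row does not reach is not made up. A row lasts 1/8 s, in which the tool goes at most 62.5 mm and 10.7 degrees, less where a joint would pass 70% of its speed; a pose out of reach is approached as far as the arm can. A call is refused whole if a number of a shift passes 1 or a number of a turn 1, either way. A call with a gripper value outside its range is refused whole. The fingers move at their own pace and stop on an object; FORCE is the grip in N (left out, the last holds). Time passes only in rows, so rows that do not move let the fingers close. It gives the time, the measured TCP pose, the force, the opening and the grip force at its end, in the units of the state.
- env.get_state(): the state, without advancing time (a new reading comes with each control period).
- env.grab_frame(name): name is "scene" or "top"; returns a dict with "color" (420x560x3 uint8, red, green, blue), "depth" (420x560 float32, m along the optical axis (not along the pixel's ray), 0 where there is no reading), "fx", "fy", "cx", "cy" (pixels), "dist_coeffs" ([k1, k2, p1, p2, k3] as OpenCV has them; the pictures are not rectified), "R" (3x3) and "t" (3): a world point X has camera coordinates R X + t. Camera axes: x right, y down, z forward; pixel columns grow to the right and rows downward; lengths in m; the calibration is good to about 2 mm. A picture is of the moment at which its call begins.
- env.hand_in(): hands the job in; it is judged then, once.
Trained networks look in a picture, given as the dict that the camera call returned (one of the last four; its "shot" number tells which), for a name from the list of things; names that differ only in an ending like _2 or _b are one class to them, and where a whole thing is asked for, a point or a joint stands for the part that bears it (a point fixed in the world has none). Each returns a list of dicts, best first, with "score" (0 to 1); they miss things now and then, are a little off and sometimes report something else, mostly with a low value. They report only what shows in the picture. A call takes as long as a camera call.
- env.recognise(label, picture): "position" ([x, y, z] in m, in world coordinates, good to about 4 mm: the middle of the surface that is visible of it).
- env.masks_of(label, picture): "pixels" (420x560 bool, what is visible of it).
- env.landmark_of(label, picture): "position" ([x, y, z] in m, in world coordinates, good to about 4 mm: a listed point, or the origin of a listed thing).
The state is a dict: "clock": time; "joint_pos": joint angles; "qvel": joint speeds; "effort": joint torques, N m; "position": TCP position; "ee_rot": TCP orientation; "wrist_force": force on the tool from outside, world axes, zero at the start; "torque": the same for the moment, N m; "finger_gap": finger opening in m; "gripper_force": force on a finger pad.
Only numpy, scipy, OpenCV 4.12 (cv2) and the standard library are available. Lean on these libraries where they do the work, as an engineer would, in place of code of your own. Each camera call takes 0.05 s, during which the arm holds its last target. There are 200 camera calls.

## Working session

There is one attempt and no reset: what is moved stays moved. The work goes in short steps, Python scripts to look and compute and a shell command to move; the robot and the scene stay as the last step left them, time stands still between calls to the robot, and variables do not carry over. Pictures are saved under pics/ and viewed, at most 10 in all, crops included, and the job is handed in when it is done.

```bash
mkdir -p pics
cat > h.py <<'E'
from workcell import env
import numpy as np, cv2
def save(f,n): cv2.imwrite('pics/'+n,f['color'][:,:,::-1])
E
python3 - <<'E'
from h import *
s=env.get_state();print(s)
for c in('top','scene'):
    f=env.grab_frame(c);save(f,c+'1.png')
    for l in('guide','stop_wall','loose_nut_mid','tight_nut_mid','loose_nut_drive','spoon','can','lime','beaker','spice','honey'):
        print(c,l,[(np.round(d['position'],3),round(d['score'],2),{k:np.round(v,3) for k,v in d.items() if k not in('position','score')}) for d in env.landmark_of(l,f)[:2]])
E
```

```text
{'clock': 0.0, 'joint_pos': array([ 1.04002169e+00,  2.87201287e-01,  1.57819763e+00, -4.16272151e-06,
        1.27858405e+00, -1.50030995e-01]), 'qvel': array([-0.00125803, -0.00073734,  0.000618  , -0.00023123, -0.00024015,
        0.00116855]), 'effort': array([ 1.28297601e-03, -4.05985773e+01, -2.92620814e+01, -9.44293083e-05,
        5.80991007e-03, -4.23141842e-06]), 'position': array([0.25070039, 0.62644519, 0.40331176]), 'ee_rot': array([-3.13922859e+00, -3.53338559e-04,  2.76084980e+00]), 'wrist_force': array([-0.17859421,  0.16696464, -0.43358598]), 'torque': array([ 0.02043653,  0.0040869 , -0.02026127]), 'gripper_force': 0.0, 'finger_gap': 0.08538146131996777}
top guide [(array([ 0.5  ,  0.18 , -0.002]), 0.86, {})]
top stop_wall [(array([0.539, 0.198, 0.076]), 0.92, {}), (array([ 0.622, -0.104, -0.001]), 0.17, {})]
top loose_nut_mid [(array([0.493, 0.23 , 0.053]), 0.6, {}), (array([0.541, 0.196, 0.073]), 0.38, {})]
top tight_nut_mid [(array([0.527, 0.135, 0.045]), 0.59, {})]
top loose_nut_drive []
top spoon [(array([0.446, 0.158, 0.02 ]), 0.73, {})]
top can [(array([ 0.37
[... 289 characters left out ...]
3, {})]
scene guide [(array([ 0.494,  0.18 , -0.001]), 0.94, {})]
scene stop_wall [(array([0.539, 0.194, 0.074]), 0.91, {})]
scene loose_nut_mid [(array([0.491, 0.234, 0.052]), 0.68, {}), (array([ 0.621, -0.101,  0.001]), 0.22, {})]
scene tight_nut_mid [(array([0.522, 0.138, 0.041]), 0.58, {})]
scene loose_nut_drive [(array([ 0.619, -0.104, -0.001]), 0.34, {})]
scene spoon [(array([0.445, 0.161, 0.016]), 0.54, {})]
scene can [(array([0.378, 0.362, 0.004]), 0.79, {})]
scene lime [(array([0.283, 0.407, 0.   ]), 0.52, {})]
scene beaker [(array([ 0.62 , -0.102, -0.   ]), 0.69, {})]
scene spice [(array([ 0.746, -0.005, -0.001]), 0.81, {})]
scene honey [(array([ 0.738, -0.084, -0.002]), 0.74, {})]
```

View pics/top1.png

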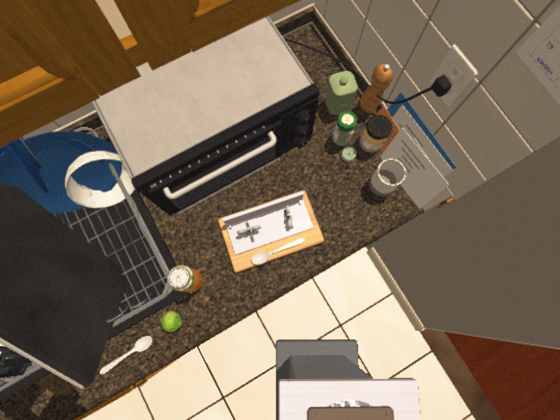

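View pics/scene1.png

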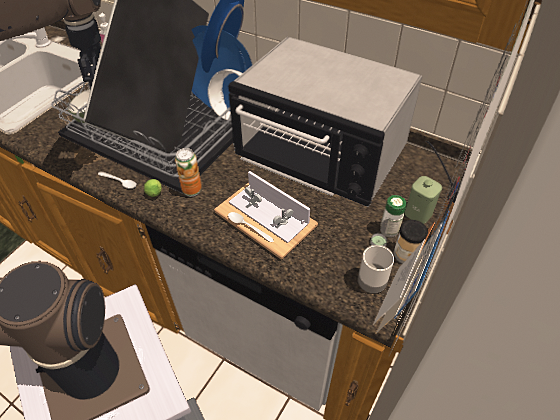

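Loose nut is the left one (top image about (248,233)), tight one at (288,218). Spoon lies in front at (275,252), oven behind. Now the ear angle and the nearby heights.

```bash
cat >> h.py <<'E'
def cloud(f):
    h,w=f['depth'].shape
    K=np.array([[f['fx'],0,f['cx']],[0,f['fy'],f['cy']],[0,0,1.]])
    u,v=np.meshgrid(np.arange(w),np.arange(h))
    n=cv2.undistortPoints(np.stack([u,v],-1).reshape(-1,1,2).astype(float),K,np.array(f['dist_coeffs'],float)).reshape(h,w,2)
    P=np.dstack([n,np.ones((h,w))])*f['depth'][...,None]
    return (P-f['t'])@f['R']   # world
def nut(f,lab):
    out=[]
    X=cloud(f)
    for m in env.masks_of(lab,f)[:2]:
        p=X[m['pixels']&(f['depth']>0)]
        c=np.median(p,0);q=p[(np.linalg.norm(p[:,:2]-c[:2],axis=1)<.04)&(p[:,2]>.032)]
        d=q[:,:2]-q[:,:2].mean(0);w,V=np.linalg.eigh(d.T@d/len(d))
        out.append((round(m['score'],2),len(p),len(q),np.round(q.mean(0),3),round(float(q[:,2].max()),3),np.round(np.sqrt(w),4),round(float(np.degrees(np.arctan2(V[1,1],V[0,1])))%180,1)))
    return out
E
python3 - <<'E'
from h import *
gx=np.array([.947,.322]);gy=np.array([-.322,.947]);c0=np.array([.4915,.2315])
ims=[]
for c in('top','scene'):
    f=env.grab_frame(c)
    for l in('loose_nut_mid','tight_nut_mid'): print(c,l,nut(f,l))
    X=cloud(f).reshape(-1,3);ok=f['depth'].ravel()>0;X=X[ok]
    a=(X[:,:2]-c0)@gx;b=(X[:,:2]-c0)@gy
    if c=='top':
        for k in np.arange(.03,.25,.02):
            s=(abs(b)<.06)&(a>=k)&(a<k+.02); print('behind',round(k,2),X[s,2].max().round(3) if s.any() else None)
    # rectified view, plane z=.05, 2px/mm, rows: away up, cols: left=+y
    K=np.array([[f['fx'],0,f['cx']],[0,f['fy'],f['cy']],[0,0,1.]])
    A,B=np.meshgrid(np.linspace(.06,-.08,400),np.linspace(.07,-.15,600),indexing='ij')
    W=np.dstack([c0+A[...,None]*gx+B[...,None]*gy,np.full(A.shape,.05)]).reshape(-1,1,3)
    px,_=cv2.projectPoints(W,cv2.Rodrigues(np.array(f['R']))[0],np.array(f['t'],float),K,np.array(f['dist_coeffs'],float))
    px=px.reshape(400,600,2).astype(np.float32)
    ims.append(cv2.remap(f['color'],px,None,cv2.INTER_CUBIC)[::4//3,:][:300*400//400*1+100])
im=np.vstack([cv2.resize(i,(600,300)) for i in ims])
cv2.imwrite('pics/rect1.png',im[:,:,::-1])
E
```

```text
top loose_nut_mid [(0.51, 21, 21, array([0.493, 0.214, 0.057]), 0.062, array([0.0017, 0.0079]), 107.8)]
top tight_nut_mid [(0.43, 48, 48, array([0.521, 0.135, 0.05 ]), 0.056, array([0.0022, 0.0177]), 7.2)]
behind 0.03 0.075
behind 0.05 0.02
behind 0.07 0.208
behind 0.09 0.21
behind 0.11 0.248
behind 0.13 0.638
behind 0.15 0.557
behind 0.17 0.54
behind 0.19 0.53
behind 0.21 0.53
behind 0.23 0.248
scene loose_nut_mid [(0.56, 123, 115, array([0.49 , 0.228, 0.051]), 0.063, array([0.0026, 0.0169]), 106.5)]
scene tight_nut_mid [(0.41, 127, 117, array([0.523, 0.134, 0.045]), 0.056, array([0.0024, 0.0169]), 6.2)]
```

View pics/rect1.png

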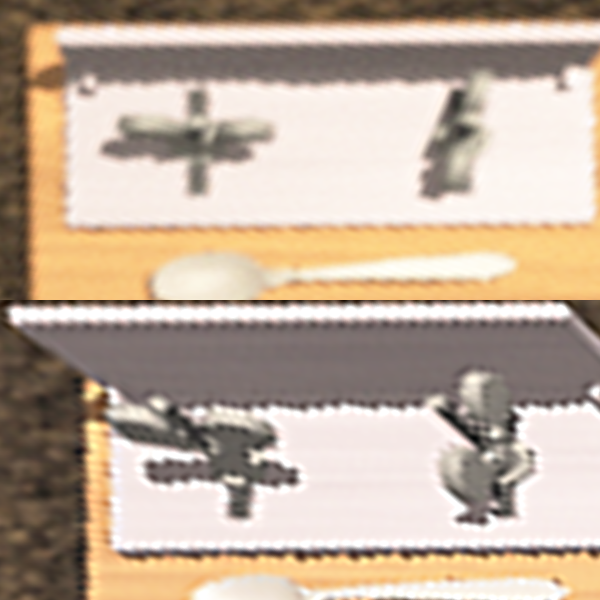

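The ears of the loose nut lie almost along the guide's y (world ~107.5°). The tight nut is at ~7°. Before moving, I'll check that the path past the dark board at left is clear.

Run:
```python
from h import *
f=env.grab_frame('scene');g=env.grab_frame('top')
X=np.vstack([cloud(k)[k['depth']>0] for k in(f,g)])
# coarse max height map
xs=np.arange(.1,.8,.05);ys=np.arange(.8,-.05,-.05)
print('y\\x ',*['%5.2f'%x for x in xs])
for y in ys:
    r=[]
    for x in xs:
        s=X[(X[:,0]>=x)&(X[:,0]<x+.05)&(X[:,1]>=y)&(X[:,1]<y+.05),2]
        r.append('%5.2f'%np.percentile(s,98) if len(s)>3 else '  -- ')
    print('%5.2f'%y,*r)
```

```text
y\x   0.10  0.15  0.20  0.25  0.30  0.35  0.40  0.45  0.50  0.55  0.60  0.65  0.70  0.75
 0.80  0.14  0.13  0.11   --    --    --    --    --    --    --    --   0.28   --    -- 
 0.75  0.12  0.10  0.06   --    --    --    --    --   0.35  0.34  0.30   --   0.27   -- 
 0.70  0.12  0.14  0.12   --    --    --   0.39  0.38  0.35  0.30   --   0.28  0.31  0.31
 0.65  0.00  0.16  0.04  0.32  0.42  0.42  0.40  0.34  0.24  0.28  0.35  0.35  0.32  0.32
 0.60  0.00  0.12  0.44  0.43  0.41  0.38  0.29  0.22  0.28  0.34  0.36   --   0.12  0.32
 0.55  0.00  0.01  0.43  0.47  0.33  0.26  0.18  0.10  0.09  0.19  0.27  0.25  0.24  0.25
 0.50  0.00  0.25  0.49  0.48  0.22  0.14  0.06  0.03  0.03  0.13  0.23  0.25  0.25  0.25
 0.45 -0.00  0.24  0.52  0.19  0.15  0.03  0.03  0.13  0.55  0.25  0.25  0.25  0.25  0.25
 0.40 -0.90  0.56  0.00  0.05  0.16  0.12  0.12  0.13  0.60  0.64  0.25  0.25  0.25  0.25
 0.35  0.56  0.59  0.00  0.04  0.12  0.13  0.05  0.00  0.58  0.67  0.53  0.53  0.25  0.25
 0.30  0.61  0.56  0.00  0.00  0.00  0.13  0.00  0.00  0.21  0.64  0.62  0.53  0.25  0.25
 0.25  0.62 -0.90 -0.90  0.00  0.00  0.02  0.03  0.06  0.07  0.21  0.61  0.25  0.25  0.25
 0.20 -0.90 -0.90 -0.90 -0.00  0.00  0.00  0.03  0.06  0.07  0.21  0.59  0.56  0.25  0.25
 0.15  0.00 -0.80 -0.90 -0.90  0.00  0.00  0.03  0.03  0.07  0.07  0.21  0.54  0.52  0.25
 0.10  0.00 -0.01 -0.90 -0.90 -0.01  0.00  0.02  0.04  0.06  0.07  0.00  0.24  0.54  0.25
 0.05  0.00 -0.00 -0.90 -0.90 -0.90  0.00  0.00  0.02  0.03  0.02  0.00  0.18  0.55  0.56
-0.00  0.00 -0.00 -0.90 -0.90 -0.90 -0.02  0.00  0.00  0.00  0.00  0.00  0.00  0.11  0.57
```

```bash
python3 -m crank '[{"travel":[0,-0.6,0],"dr":[0,0,0],"hand":24},{"travel":[0,-1,0],"dr":[0,0,0],"hand":24},{"travel":[0,-1,0],"dr":[0,0,0],"hand":24},{"travel":[0,-1,0],"dr":[0,0,-1],"hand":24},{"travel":[0.6,-0.8,0],"dr":[0,0,-1],"hand":24},{"travel":[0.6,-0.8,0],"dr":[0,0,-1],"hand":24},{"travel":[0.6,-0.8,0],"dr":[0,0,-1],"hand":24},{"travel":[0.6,-0.8,0],"dr":[0,0,-1],"hand":24}]' 40; python3 -c "
from h import *
s=env.get_state();print(s['joint_pos'].round(3),s['position'].round(4),np.degrees(s['ee_rot']).round(2))"
```

```text
clock: 2.6
position: [0.3714, 0.2853, 0.4051]
ee_rot: [3.14, 0.0, 2.058]
wrist_force: [0.5, 1.0, -0.0]
finger_gap: 0.0239
gripper_force: 0.0
[ 0.438 -0.185  2.067  0.     1.259 -0.05 ] [0.3714 0.2853 0.4051] [179.93   0.   117.93]
```

```bash
python3 -m crank '[{"travel":[0.8,-0.37,0],"dr":[0,0,-0.65],"hand":24},{"travel":[0.8,-0.37,-0.4],"dr":[0,0,-0.65],"hand":24},{"travel":[0.77,-0.35,-0.5],"dr":[0,0,0],"hand":24},{"travel":[0,0,-1],"dr":[0,0,0],"hand":24},{"travel":[0,0,-0.8],"dr":[0,0,0],"hand":24},{"travel":[0,0,0],"dr":[0,0,0],"hand":24}]'
python3 - <<'E'
from h import *
s=env.get_state();print(s['joint_pos'].round(3),s['position'].round(4),np.degrees(s['ee_rot']).round(2))
f=env.grab_frame('scene');g=env.grab_frame('top')
a=cv2.resize(f['color'][140:270,190:340],None,fx=3,fy=3,interpolation=cv2.INTER_CUBIC)
b=cv2.resize(g['color'][160:290,200:340],None,fx=2.4,fy=3,interpolation=cv2.INTER_CUBIC)
cv2.imwrite('pics/c2.png',np.hstack([a,b])[:,:,::-1])
# finger points seen just above the tips
for k in(f,g):
    X=cloud(k)[k['depth']>0];c=s['position'][:2]
    m=(np.linalg.norm(X[:,:2]-c,axis=1)<.06)&(X[:,2]<.12)&(X[:,2]>.066);p=X[m]
    print(len(p),p.min(0).round(3),p.max(0).round(3))
E
```

```text
clock: 3.35
position: [0.4879, 0.2316, 0.2661]
ee_rot: [-3.133, -0.0, 1.881]
wrist_force: [-0.2, 0.4, 0.0]
finger_gap: 0.0243
gripper_force: 0.0
[ 0.255  0.153  2.009  0.     0.988 -0.055] [0.4879 0.2316 0.2661] [-1.7952e+02 -3.0000e-02  1.0777e+02]
209 [0.459 0.201 0.066] [0.542 0.284 0.12 ]Traceback (most recent call last):
  File "<stdin>", line 11, in <module>
    return umr_minimum(a, axis, None, out, keepdims, initial, where)
ValueError: zero-size array to reduction operation minimum which has no identity
```

View pics/c2.png

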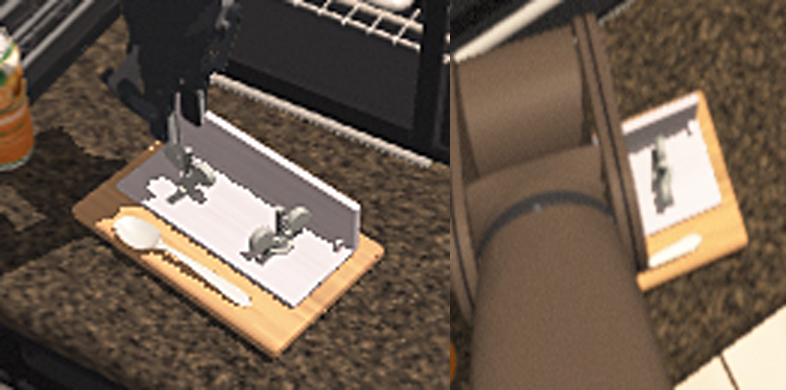

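```bash
cat >> h.py <<'E'
def proj(f,P):
    K=np.array([[f['fx'],0,f['cx']],[0,f['fy'],f['cy']],[0,0,1.]])
    return cv2.projectPoints(np.array(P,float).reshape(-1,1,3),cv2.Rodrigues(np.array(f['R']))[0],np.array(f['t'],float),K,np.array(f['dist_coeffs'],float))[0].reshape(-1,2)
E
python3 - <<'E'
from h import *
s=env.get_state();f=env.grab_frame('scene')
x0,y0,w,h,k=225,160,60,60,10
im=cv2.resize(f['color'][y0:y0+h,x0:x0+w],None,fx=k,fy=k,interpolation=cv2.INTER_CUBIC)
def dot(P,c):
    for p in proj(f,P): cv2.circle(im,tuple(int(v) for v in ((p-[x0,y0]+.5)*k)),4,c,-1)
t=s['position'].copy();yaw=s['ee_rot'][2];n=np.array([np.sin(yaw),-np.cos(yaw),0]);e=np.array([np.cos(yaw),np.sin(yaw),0])
t[2]-=.173
dot([t+sg*r*n+q*e for sg in(1,-1) for r in(.012,.0263) for q in(-.011,.011)],(255,0,0))
A=np.array([.4915,.2315,0])
dot([A+[0,0,.07]],(0,255,0))
u=np.array([np.cos(np.radians(107.5)),np.sin(np.radians(107.5)),0])
dot([A+[0,0,.051]+sg*.029*u for sg in(1,-1)],(0,0,255))
dot([A+[0,0,.024]],(255,255,0))
cv2.imwrite('pics/c3.png',im[:,:,::-1])
E
```

```text
(no output)
```

View pics/c3.png

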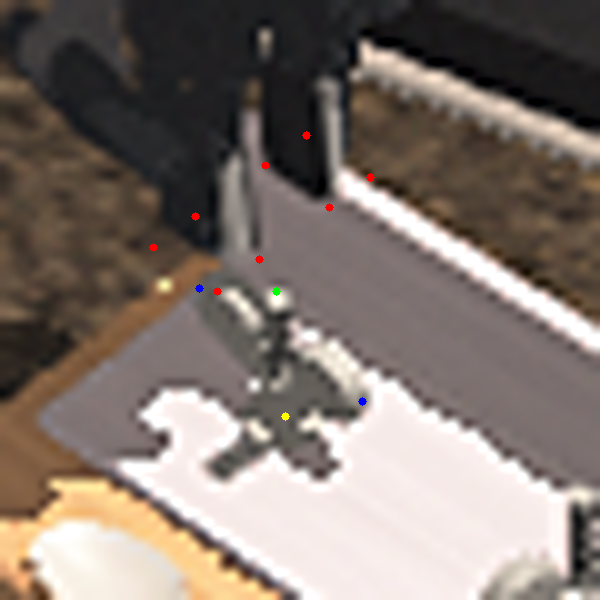

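```bash
python3 -m crank '[{"travel":[0.04,0,-0.2],"dr":[0,0,0],"hand":24},{"travel":[0,0,-0.3],"dr":[0,0,0],"hand":24},{"travel":[0,0,-0.3],"dr":[0,0,0],"hand":24},{"travel":[0,0,-0.28],"dr":[0,0,0],"hand":24},{"travel":[0,0,0],"dr":[0,0,0],"hand":24}]'
python3 - <<'E'
from h import *
f=env.grab_frame('scene')
cv2.imwrite('pics/c4.png',cv2.resize(f['color'][160:220,225:285],None,fx=10,fy=10,interpolation=cv2.INTER_CUBIC)[:,:,::-1])
E
```

```text
clock: 4.12
position: [0.4906, 0.2319, 0.2136]
ee_rot: [-3.138, -0.0, 1.881]
wrist_force: [-0.3, 0.1, -0.8]
finger_gap: 0.024
gripper_force: 0.0
```

View pics/c4.png

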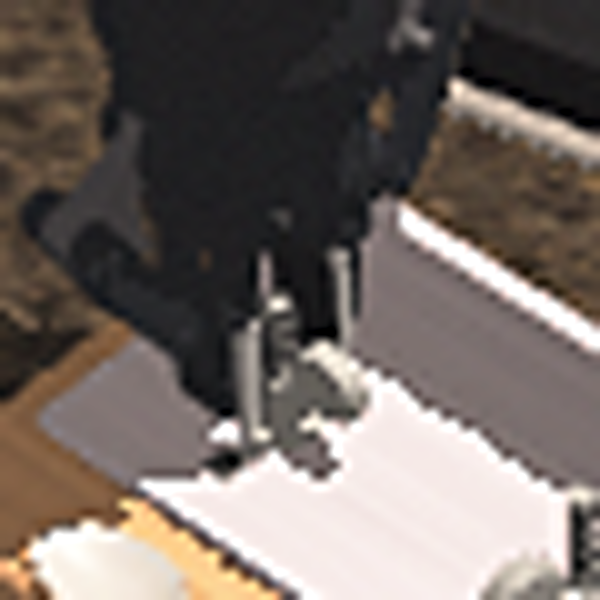

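The fingers stand astride the nut (stud at about (278,310), near finger at (245,400)), with no contact force. I start the clockwise stroke.

```bash
python3 -m crank '[{"travel":[0,0,0],"dr":[0,0,-0.8],"hand":24},{"travel":[0,0,0],"dr":[0,0,-0.8],"hand":24},{"travel":[0,0,0],"dr":[0,0,-0.8],"hand":24},{"travel":[0,0,0],"dr":[0,0,-0.8],"hand":24},{"travel":[0,0,0],"dr":[0,0,-0.8],"hand":24},{"travel":[0,0,0],"dr":[0,0,-0.8],"hand":24}]'; python3 -c "
from h import *
s=env.get_state();print(s['joint_pos'].round(3),s['torque'].round(3),s['wrist_force'].round(2))"
```

```text
clock: 4.92
position: [0.4915, 0.2321, 0.2163]
ee_rot: [3.141, 0.0, 1.208]
wrist_force: [-0.9, -1.0, 0.4]
finger_gap: 0.0242
gripper_force: 1.0
[ 2.550e-01  2.380e-01  2.019e+00 -1.000e-03  8.850e-01  6.180e-01] [-0.09   0.075  0.044] [-0.93 -1.01  0.36]
```

```bash
python3 -m crank '[{"travel":[0,0,0],"dr":[0,0,-1],"hand":24},{"travel":[0,0,0],"dr":[0,0,-1],"hand":24},{"travel":[0,0,0],"dr":[0,0,-1],"hand":24},{"travel":[0,0,0],"dr":[0,0,-1],"hand":24},{"travel":[0,0,0],"dr":[0,0,-1],"hand":24},{"travel":[0,0,0],"dr":[0,0,-1],"hand":24},{"travel":[0,0,0],"dr":[0,0,-1],"hand":24}]'; python3 -c "
from h import *
s=env.get_state();print(s['joint_pos'].round(3),s['torque'].round(3),s['wrist_force'].round(2))"
```

```text
clock: 5.8
position: [0.4922, 0.2319, 0.2164]
ee_rot: [3.14, -0.004, 0.23]
wrist_force: [1.8, -1.7, -2.6]
finger_gap: 0.024
gripper_force: 1.4
[ 2.540e-01  2.380e-01  2.019e+00 -2.000e-03  8.810e-01  1.596e+00] [-0.227 -0.396  0.008] [ 1.81 -1.7  -2.64]
```

```bash
python3 -m crank '[{"travel":[0,0,0],"dr":[0,0,-1],"hand":24},{"travel":[0,0,0],"dr":[0,0,-1],"hand":24},{"travel":[0,0,0],"dr":[0,0,-1],"hand":24},{"travel":[0,0,0],"dr":[0,0,-1],"hand":24},{"travel":[0,0,0],"dr":[0,0,-1],"hand":24},{"travel":[0,0,0],"dr":[0,0,-1],"hand":24},{"travel":[0,0,0],"dr":[0,0,-1],"hand":24}]'; python3 -c "
from h import *
s=env.get_state();print(s['joint_pos'].round(3),s['torque'].round(3),s['wrist_force'].round(2))"
```

```text
clock: 6.68
position: [0.4919, 0.2318, 0.2163]
ee_rot: [-3.141, -0.002, -0.748]
wrist_force: [0.7, -2.6, -0.7]
finger_gap: 0.0242
gripper_force: 1.1
[ 2.540e-01  2.380e-01  2.019e+00 -2.000e-03  8.830e-01  2.574e+00] [-0.442 -0.117  0.034] [ 0.65 -2.62 -0.71]
```

```bash
python3 -m crank '[{"travel":[0,0,0],"dr":[0,0,1],"hand":24},{"travel":[0,0,0.35],"dr":[0,0,0],"hand":24},{"travel":[0,0,0.45],"dr":[0,0,0],"hand":24},{"travel":[0,0,0],"dr":[0,0,1],"hand":24},{"travel":[0,0,0],"dr":[0,0,1],"hand":24},{"travel":[0,0,0],"dr":[0,0,1],"hand":24},{"travel":[0,0,0],"dr":[0,0,1],"hand":24},{"travel":[0,0,0],"dr":[0,0,1],"hand":24}]'
python3 -m crank '[{"travel":[0,0,0],"dr":[0,0,1],"hand":24},{"travel":[0,0,0],"dr":[0,0,1],"hand":24},{"travel":[0,0,0],"dr":[0,0,1],"hand":24},{"travel":[0,0,0],"dr":[0,0,1],"hand":24},{"travel":[0,0,0],"dr":[0,0,1],"hand":24},{"travel":[0,0,0],"dr":[0,0,1],"hand":24},{"travel":[0,0,0],"dr":[0,0,1],"hand":24},{"travel":[0,0,0],"dr":[0,0,1],"hand":24}]'
```

```text
clock: 7.68
position: [0.4918, 0.2323, 0.2576]
ee_rot: [-3.141, -0.003, 0.096]
wrist_force: [-1.3, -0.1, 0.7]
finger_gap: 0.0238
gripper_force: 0.0
clock: 8.68
position: [0.4918, 0.2323, 0.2577]
ee_rot: [3.139, -0.002, 1.213]
wrist_force: [0.2, 0.5, -0.3]
finger_gap: 0.024
gripper_force: 0.0
```

```bash
python3 -m crank '[{"travel":[0,0,0],"dr":[0,0,1],"hand":24},{"travel":[0,0,0],"dr":[0,0,1],"hand":24},{"travel":[0,0,0],"dr":[0,0,1],"hand":24},{"travel":[0,0,0],"dr":[0,0,1],"hand":24},{"travel":[0,0,0],"dr":[0,0,1],"hand":24},{"travel":[0,0,0],"dr":[0,0,1],"hand":24},{"travel":[0,0,0],"dr":[0,0,1],"hand":24},{"travel":[0,0,0],"dr":[0,0,1],"hand":24}]'
python3 -m crank '[{"travel":[0,0,0],"dr":[0,0,1],"hand":24},{"travel":[0,0,0],"dr":[0,0,1],"hand":24},{"travel":[0,0,0],"dr":[0,0,1],"hand":24},{"travel":[0,0,0],"dr":[0,0,0],"hand":24}]'
python3 - <<'E'
from h import *
f=env.grab_frame('scene')
print(nut(f,'loose_nut_mid'))
cv2.imwrite('pics/c5.png',cv2.resize(f['color'][160:220,225:285],None,fx=10,fy=10,interpolation=cv2.INTER_CUBIC)[:,:,::-1])
E
```

```text
clock: 9.68
position: [0.4918, 0.2323, 0.2576]
ee_rot: [3.139, 0.001, 2.33]
wrist_force: [-0.1, -0.2, 0.3]
finger_gap: 0.0243
gripper_force: 0.0
clock: 10.18
position: [0.4917, 0.2323, 0.2573]
ee_rot: [3.14, 0.002, 2.744]
wrist_force: [-0.1, 0.1, -0.1]
finger_gap: 0.0241
gripper_force: 0.0
[(0.45, 138, 129, array([0.492, 0.228, 0.048]), 0.061, array([0.0025, 0.0157]), 167.4), (0.43, 72, 72, array([0.522, 0.133, 0.046]), 0.057, array([0.0017, 0.0175]), 6.4)]
```

View pics/c5.png

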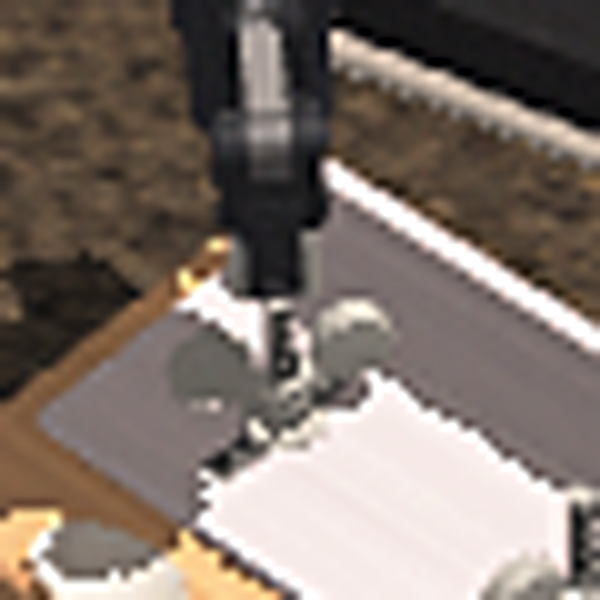

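```bash
python3 -m crank '[{"travel":[0,0,-0.3],"dr":[0,0,0],"hand":24},{"travel":[0,0,-0.3],"dr":[0,0,0],"hand":24},{"travel":[0,0,-0.3],"dr":[0,0,0],"hand":24},{"travel":[0,0,0],"dr":[0,0,0],"hand":24},{"travel":[0,0,0],"dr":[0,0,-1],"hand":24},{"travel":[0,0,0],"dr":[0,0,-1],"hand":24},{"travel":[0,0,0],"dr":[0,0,-1],"hand":24},{"travel":[0,0,0],"dr":[0,0,-1],"hand":24}]'
```

```text
clock: 11.28
position: [0.4916, 0.2318, 0.2108]
ee_rot: [-3.141, 0.002, 2.184]
wrist_force: [-0.0, -2.3, -0.7]
finger_gap: 0.0242
gripper_force: 1.0
```

```bash
python3 -m crank '[{"travel":[0,0,0],"dr":[0,0,-1],"hand":24},{"travel":[0,0,0],"dr":[0,0,-1],"hand":24},{"travel":[0,0,0],"dr":[0,0,-1],"hand":24},{"travel":[0,0,0],"dr":[0,0,-1],"hand":24},{"travel":[0,0,0],"dr":[0,0,-1],"hand":24},{"travel":[0,0,0],"dr":[0,0,-1],"hand":24},{"travel":[0,0,0],"dr":[0,0,-1],"hand":24},{"travel":[0,0,0],"dr":[0,0,-1],"hand":24}]'
```

```text
clock: 12.28
position: [0.4915, 0.232, 0.2106]
ee_rot: [3.141, -0.0, 1.067]
wrist_force: [1.1, -0.0, -2.1]
finger_gap: 0.024
gripper_force: 1.4
```

```bash
python3 -m crank '[{"travel":[0,0,0],"dr":[0,0,-1],"hand":24},{"travel":[0,0,0],"dr":[0,0,-1],"hand":24},{"travel":[0,0,0],"dr":[0,0,-1],"hand":24},{"travel":[0,0,0],"dr":[0,0,-1],"hand":24},{"travel":[0,0,0],"dr":[0,0,-1],"hand":24},{"travel":[0,0,0],"dr":[0,0,-1],"hand":24},{"travel":[0,0,0],"dr":[0,0,-1],"hand":24},{"travel":[0,0,0],"dr":[0,0,-1],"hand":24}]'
```

```text
clock: 13.28
position: [0.492, 0.2319, 0.2109]
ee_rot: [3.141, -0.003, -0.05]
wrist_force: [1.7, -1.6, -1.0]
finger_gap: 0.0242
gripper_force: 1.3
```

```bash
python3 -m crank '[{"travel":[0,0,0],"dr":[0,0,-1],"hand":24},{"travel":[0,0,0],"dr":[0,0,-1],"hand":24},{"travel":[0,0,0],"dr":[0,0,-1],"hand":24},{"travel":[0,0,0],"dr":[0,0,-1],"hand":24},{"travel":[0,0,0],"dr":[0,0,-1],"hand":24},{"travel":[0,0,0],"dr":[0,0,0],"hand":24}]'; python3 -c "
from h import *
s=env.get_state();print(s['joint_pos'].round(3),s['torque'].round(3))"
```

```text
clock: 14.02
position: [0.4917, 0.2319, 0.2109]
ee_rot: [-3.142, -0.001, -0.742]
wrist_force: [0.9, -2.8, -1.1]
finger_gap: 0.0235
gripper_force: 0.9
[ 2.540e-01  2.470e-01  2.021e+00 -1.000e-03  8.740e-01  2.568e+00] [-0.344 -0.173  0.002]
```

```bash
python3 -m crank '[{"travel":[0,0,0],"dr":[0,0,1],"hand":24},{"travel":[0,0,0.35],"dr":[0,0,0],"hand":24},{"travel":[0,0,0.55],"dr":[0,0,0],"hand":24},{"travel":[0,0,0],"dr":[0,0,1],"hand":24},{"travel":[0,0,0],"dr":[0,0,1],"hand":24},{"travel":[0,0,0],"dr":[0,0,1],"hand":24},{"travel":[0,0,0],"dr":[0,0,1],"hand":24},{"travel":[0,0,0],"dr":[0,0,1],"hand":24}]'
python3 -m crank '[{"travel":[0,0,0],"dr":[0,0,1],"hand":24},{"travel":[0,0,0],"dr":[0,0,1],"hand":24},{"travel":[0,0,0],"dr":[0,0,1],"hand":24},{"travel":[0,0,0],"dr":[0,0,1],"hand":24},{"travel":[0,0,0],"dr":[0,0,1],"hand":24},{"travel":[0,0,0],"dr":[0,0,1],"hand":24},{"travel":[0,0,0],"dr":[0,0,1],"hand":24},{"travel":[0,0,0],"dr":[0,0,1],"hand":24}]'
```

```text
clock: 15.02
position: [0.4916, 0.2324, 0.2573]
ee_rot: [-3.141, -0.002, 0.097]
wrist_force: [-0.1, -0.1, 0.7]
finger_gap: 0.0242
gripper_force: 0.0
clock: 16.02
position: [0.4916, 0.2324, 0.2573]
ee_rot: [3.14, -0.001, 1.214]
wrist_force: [0.3, 0.5, -0.0]
finger_gap: 0.0241
gripper_force: 0.0
```

```bash
python3 -m crank '[{"travel":[0,0,0],"dr":[0,0,1],"hand":24},{"travel":[0,0,0],"dr":[0,0,1],"hand":24},{"travel":[0,0,0],"dr":[0,0,1],"hand":24},{"travel":[0,0,0],"dr":[0,0,1],"hand":24},{"travel":[0,0,0],"dr":[0,0,1],"hand":24},{"travel":[0,0,0],"dr":[0,0,1],"hand":24},{"travel":[0,0,0],"dr":[0,0,1],"hand":24},{"travel":[0,0,0],"dr":[0,0,1],"hand":24}]'
python3 -m crank '[{"travel":[0,0,0],"dr":[0,0,1],"hand":24},{"travel":[0,0,0],"dr":[0,0,1],"hand":24},{"travel":[0,0,0],"dr":[0,0,1],"hand":24},{"travel":[0,0,0],"dr":[0,0,0],"hand":24}]'
python3 - <<'E'
from h import *
f=env.grab_frame('scene')
print(nut(f,'loose_nut_mid'))
E
```

```text
clock: 17.02
position: [0.4916, 0.2324, 0.2573]
ee_rot: [3.14, 0.001, 2.331]
wrist_force: [0.7, 0.2, 0.4]
finger_gap: 0.0243
gripper_force: 0.0
clock: 17.52
position: [0.4916, 0.2324, 0.2571]
ee_rot: [3.14, 0.001, 2.744]
wrist_force: [0.6, 0.5, 0.1]
finger_gap: 0.0237
gripper_force: 0.0
[(0.64, 150, 133, array([0.489, 0.228, 0.045]), 0.057, array([0.0026, 0.0164]), 166.2)]
```

```bash
python3 -m crank '[{"travel":[0,0,-0.3],"dr":[0,0,0],"hand":24},{"travel":[0,0,-0.3],"dr":[0,0,0],"hand":24},{"travel":[0,0,-0.32],"dr":[0,0,0],"hand":24},{"travel":[0,0,0],"dr":[0,0,-0.8],"hand":24},{"travel":[0,0,0],"dr":[0,0,-0.8],"hand":24},{"travel":[0,0,0],"dr":[0,0,-0.8],"hand":24},{"travel":[0,0,0],"dr":[0,0,-0.5],"hand":24},{"travel":[0,0,0],"dr":[0,0,-0.5],"hand":24}]'; python3 -c "
from h import *
s=env.get_state();print(s['torque'].round(3))"
```

```text
clock: 18.62
position: [0.4911, 0.2317, 0.2081]
ee_rot: [-3.139, 0.0, 2.27]
wrist_force: [0.3, -2.8, -0.6]
finger_gap: 0.0241
gripper_force: 0.9
[-0.387 -0.096  0.026]
```

```bash
python3 -m crank '[{"travel":[0,0,0],"dr":[0,0,-0.5],"hand":24},{"travel":[0,0,0],"dr":[0,0,-0.5],"hand":24},{"travel":[0,0,0],"dr":[0,0,-0.5],"hand":24}]'; python3 -c "
from h import *
s=env.get_state();print(s['torque'].round(3))"
```

```text
clock: 19.0
position: [0.491, 0.2316, 0.208]
ee_rot: [-3.139, 0.001, 2.061]
wrist_force: [0.7, -2.1, -0.8]
finger_gap: 0.0236
gripper_force: 0.9
[-0.39  -0.039  0.004]
```

```bash
python3 -m crank '[{"travel":[0,0,0],"dr":[0,0,-0.5],"hand":24},{"travel":[0,0,0],"dr":[0,0,-0.5],"hand":24},{"travel":[0,0,0],"dr":[0,0,-0.5],"hand":24}]'; python3 -c "
from h import *
s=env.get_state();print(s['torque'].round(3))"
```

```text
clock: 19.38
position: [0.4909, 0.2317, 0.2079]
ee_rot: [-3.139, 0.001, 1.851]
wrist_force: [0.8, -2.2, -0.5]
finger_gap: 0.0241
gripper_force: 1.1
[-0.284 -0.111  0.06 ]
```

```bash
for i in 1; do python3 -m crank '[{"travel":[0,0,0],"dr":[0,0,-0.5],"hand":24},{"travel":[0,0,0],"dr":[0,0,-0.5],"hand":24},{"travel":[0,0,0],"dr":[0,0,-0.5],"hand":24}]'; done; python3 -c "
from h import *
s=env.get_state();print(s['torque'].round(3))"
```

```text
clock: 19.75
position: [0.491, 0.2318, 0.2079]
ee_rot: [-3.14, 0.001, 1.641]
wrist_force: [1.2, -1.0, -1.5]
finger_gap: 0.0242
gripper_force: 1.3
[-0.104 -0.186  0.04 ]
```

```bash
python3 -m crank '[{"travel":[0,0,0],"dr":[0,0,-0.5],"hand":24},{"travel":[0,0,0],"dr":[0,0,-0.5],"hand":24},{"travel":[0,0,0],"dr":[0,0,-0.5],"hand":24}]'; python3 -c "
from h import *
s=env.get_state();print(s['torque'].round(3))"
```

```text
clock: 20.12
position: [0.4911, 0.232, 0.208]
ee_rot: [-3.141, 0.0, 1.432]
wrist_force: [1.7, 0.2, -2.0]
finger_gap: 0.0243
gripper_force: 1.4
[ 0.031 -0.213  0.089]
```

```bash
python3 -m crank '[{"travel":[0,0,0],"dr":[0,0,-0.5],"hand":24},{"travel":[0,0,0],"dr":[0,0,-0.5],"hand":24},{"travel":[0,0,0],"dr":[0,0,-0.5],"hand":24}]'; python3 -c "
from h import *
s=env.get_state();print(s['torque'].round(3))"
```

```text
clock: 20.5
position: [0.4913, 0.2321, 0.2081]
ee_rot: [3.142, 0.0, 1.223]
wrist_force: [3.0, 0.4, -2.8]
finger_gap: 0.0239
gripper_force: 12.8
[ 0.254 -0.354  0.418]
```

```bash
python3 -m crank '[{"travel":[0,0,0],"dr":[0,0,-0.25],"hand":24},{"travel":[0,0,0],"dr":[0,0,0],"hand":24}]'; python3 -c "
from h import *
s=env.get_state();print(s['torque'].round(3))"
```

```text
clock: 20.75
position: [0.4912, 0.2322, 0.2084]
ee_rot: [3.141, 0.0, 1.193]
wrist_force: [4.7, 2.5, -8.0]
finger_gap: 0.0241
gripper_force: 21.3
[ 0.313 -0.727  0.719]
```

Torque climbs to 0.7 N m and holds, so the nut is on its hard stop. I back off, lift and retreat.

```bash
python3 -m crank '[{"travel":[0,0,0],"dr":[0,0,0.8],"hand":24},{"travel":[0,0,0],"dr":[0,0,0.8],"hand":24},{"travel":[0,0,0.4],"dr":[0,0,0],"hand":24},{"travel":[0,0,0.8],"dr":[0,0,0],"hand":24},{"travel":[0,0,1],"dr":[0,0,0],"hand":24},{"travel":[-0.5,-0.1,0.8],"dr":[0,0,0],"hand":24},{"travel":[-0.8,0,0.5],"dr":[0,0,0],"hand":24},{"travel":[0,0,0],"dr":[0,0,0],"hand":24}]'
python3 - <<'E'
from h import *
f=env.grab_frame('scene')
for l in('loose_nut_mid','tight_nut_mid'):
    print(nut(f,l),[(d['position'].round(3) if hasattr(d['position'],'round') else d['position'],d['score']) for d in env.landmark_of(l,f)[:2]])
print(env.get_state()['wrist_force'])
cv2.imwrite('pics/c6.png',cv2.resize(f['color'][160:260,205:325],None,fx=6,fy=6,interpolation=cv2.INTER_CUBIC)[:,:,::-1])
E
```

```text
clock: 21.75
position: [0.4249, 0.2273, 0.3875]
ee_rot: [3.139, -0.002, 1.413]
wrist_force: [-0.1, 0.5, -0.5]
finger_gap: 0.024
gripper_force: 0.0
[(0.57, 85, 80, array([0.489, 0.227, 0.045]), 0.058, array([0.0019, 0.0163]), 107.6)] [([0.4863, 0.2325, 0.0447], 0.43)]
[(0.6, 109, 102, array([0.521, 0.133, 0.043]), 0.054, array([0.002 , 0.0163]), 5.9)] [([0.5224, 0.1372, 0.0431], 0.43), ([0.3773, 0.3621, 0.0005], 0.32)]
[-0.17319536  0.77718397  0.67934114]
```

View pics/c6.png

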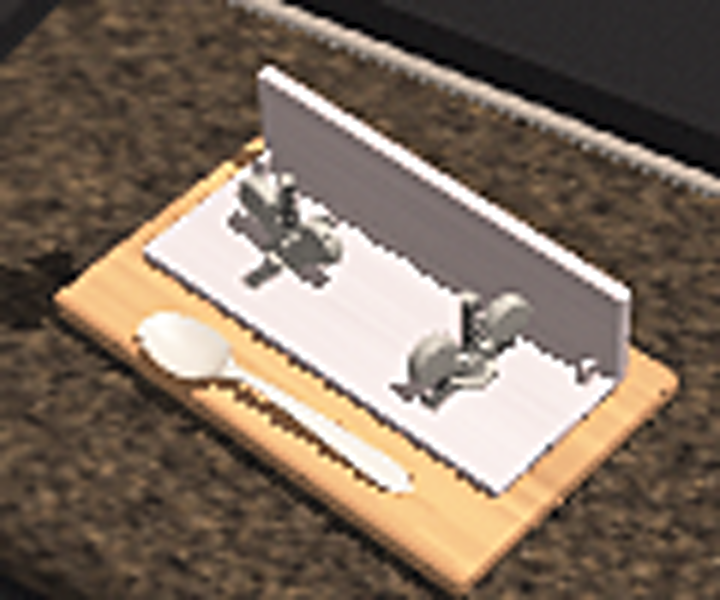

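The left nut (about (285,225)) now stands as low as the tight one (about (465,350)), which is unmoved. The spoon is untouched and the arm is clear.

```bash
python3 -c "
from h import *
print(env.hand_in())"
```

```text
the job is handed in; nothing more can be done
None
```

The loose nut (the left one) is screwed down about one full turn to its hard stop, pushed round by the fingertips without gripping; the tight nut and spoon look undisturbed, the arm is clear, and the job is handed in.

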